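# Load the tube carrier and hold it up

## Robot

A 6-joint arm with a two-finger parallel gripper is mounted at the origin on the work surface; the furniture and walls round the work are solid. World frame = base frame: x ahead of the robot, y to its left, z up, the work surface at z = 0. Lengths are in m, angles in degrees, forces in N, time in s.
With the tool pointing down it reaches from about 0.35 to 0.875 m from the base axis. Payload 4.2 kg.
Tool frame: the origin (TCP) lies on the mounting face of the last link; the fingertips stand 173 mm ahead of it and the grasp point (between the pads) lies 155 mm ahead of it; z points along the fingers, y is the line along which they close (so a half turn about z gives the same grasp; the last joint's range is limited). The gripper opens to 85 mm and grips with 20 to 120 N. Pads are 22 mm wide; open, the fingers measure 114 mm over their backs; the gripper's body (76 mm by 85 mm) begins 54 mm behind the grasp point. The pads swing forward as they close: fully open they stand 13 mm farther back than shut.
Start: joints at [87.124, 22.042, 0.453, 0, -68.411, -14.817], TCP at [0.19, 0.595, 0.405] pointing down, gripper open.
Joint ranges: [-179.83, 179.83], [-69.29, 118.12], [-61.27, 80.66], [-181.25, 117.63], [-171.15, -9.14], [-177.46, 177.46]. Speed limits (degrees/s): [159.86, 159.86, 180, 180, 180, 180].

## Interface

Orientations are given as a 3x3 rotation matrix whose columns are the frame's x, y, z axes.
In Python, from station import move_to, move_l, goto_joints, set_gripper, dwell, inverse_kinematics, camera, PlanningError, close_job, read_time, read_joint_positions, read_qvel, read_tau, read_ee_pos, read_tcp_rot, read_ft_force, read_torque, read_grip_width, read_gripper_force gives the robot as it stands. Calls block until the motion is done:
- move_to(position, orientation): joint-space move of the TCP to a pose.
- move_l(position, frame=None, feed=0.15, contact_N=None): straight line of the TCP; frame=None keeps the orientation; feed is the mean speed in m/s. With contact_N (N) it stops when the force on the tool has changed by that much, and returns True; else False.
- goto_joints(angles): joint-space move.
- set_gripper(opening): opening from 0.0 (shut) to 1.0 (fully open); the grip force is fixed at half the most; returns when the fingers have stopped.
- dwell(seconds).
- inverse_kinematics(position, orientation): joint angles nearest the present ones, or None.
- camera(name): name is "side" or "top"; returns a dict with "image" (420x560x3 uint8, blue, green, red), "mtx" (3x3 intrinsics, pixels), "camera_from_world" (4x4, takes a point from world to camera coordinates). Camera axes: x right, y up, looking along -z (the intrinsics and any distortion apply to the point x, -y, -z); pixel columns grow to the right and rows downward; lengths in m; the calibration is good to about 2 mm. A picture is of the moment at which its call begins. There is no depth.
A pose or a line that the arm cannot do raises PlanningError and nothing moves.
- close_job(): hands the job in; it is judged then, once.
Readings, each from a call of its own:
- read_time(): time.
- read_joint_positions(): joint angles.
- read_qvel(): joint speeds.
- read_tau(): joint torques, N m.
- read_ee_pos(): TCP position.
- read_tcp_rot(): TCP orientation.
- read_ft_force(): force on the tool from outside, world axes, zero at the start.
- read_torque(): the same for the moment, N m.
- read_grip_width(): opening from 0.0 (shut) to 1.0 (fully open).
- read_gripper_force(): force on a finger pad.
Only numpy, scipy, OpenCV 4.12 (cv2) and the standard library are available. Lean on these libraries where they do the work, as an engineer would, in place of code of your own. Each camera call takes 0.05 s, during which the arm holds its last target. There are 200 camera calls.

## Task

Take the stoppered blood tube from the black rack and lower it, closed end down, fully home into the empty place of the two-place tube carrier standing on the bench, leaving the other tube in its place. Then grip the carrier by its bridge handle, lift it about 10 cm clear of the bench and finish while holding it there, level and still, with both tubes seated and the gripper still shut on the handle. Do not tip the carrier, and leave the two bottles and the specimen cup where they stand.

Things in the scene. Friction and masses are not known exactly. Their poses are not given: they have to be found in the camera images.
- carrier: Loose tube carrier, about 0.3 kg: grey plastic block 50 x 156 mm and 48 mm high (with a foot plate 58 x 164 x 6 mm), and on its middle a bridge handle 105 mm high. Origin at the centre of its underside, z up, y along its length. Each end has one bored tube place, 60 mm from the middle along y: the +y place is empty at the start, the -y place already holds a tube. Each bore is 16 mm wide, opens at the block's top (48 mm up) and has its floor 6 mm above the underside.
- handle (a point): Centre of the carrier's handle bar, 97 mm above the carrier's underside. The white bar is 14 mm thick (carrier x), 50 mm long (carrier y) and 18 mm high, on two steel posts of 8 mm, 20 mm either side of its middle; 40 mm of open space lie under it. Axes as the carrier's. It is over the carrier's centre of mass: gripped at the middle across x the carrier hangs level.
- empty_place (a point): Where the centre of the tube lies when it is fully home in the empty place: on the bore's axis, 46 mm above the carrier's underside, 2 mm below the bore's mouth. Axes as the carrier's.
- full_place (a point): The same point in the other place, where the tube already in the carrier sits.
- tube_out_centre (a point): Centre (half-way up) of the loose stoppered blood tube that stands upright in the black rack: 80 mm long, glass 12.4 mm in diameter, with a cap 16.6 mm in diameter over the topmost 16 mm (24 to 40 mm above this point). It weighs about 12 g. Axis z points to the cap.
- tube_in_centre (a point): Centre of the identical tube that already stands in the carrier. Axis z points to the cap.
- rack: Black open-grid plastic tube rack, fixed to the bench, 50 x 135 mm, 54 mm high. Origin at the centre of its underside, y along its length. The tube stands in a cell about 20 x 17 mm, 12 mm to +x and 10.5 mm to -y of the rack's centre, on a shelf 30 mm above the bench, so that its cap reaches 110 mm.
- bottle: Bystander: loose reagent bottle, 44 mm in diameter, 98 mm high; origin at the centre of its underside.
- cup: Bystander: loose specimen cup with a screw lid, 50 mm in diameter, 59 mm high; origin at the centre of its underside.
- oil: Bystander: loose small dropper bottle, 33 mm in diameter, 72 mm high; origin at the centre of its underside.
Things that resemble listed ones, but are neither listed nor needed, are in the scene too. What is shaped like the part that bears tube_out_centre but green or red is not meant.

How it is judged:
By the outcome, as a careful person would: the job done as asked, in the order asked, and still so for the second after the job is handed in, while the arm keeps its last pose, push and grip.
It also fails if it takes over 48 s, if anything falls off the work surface, if the arm or the gripper's body presses on something with over 40 N, if the wrist force passes 120 N, or if a joint passes its speed limit or range.

## Working session

There is one attempt and no reset: what is moved stays moved. The work goes in short steps, each a Python script; the robot and the scene stay as the last script left them, time stands still between calls to the robot, and variables do not carry over. Pictures are saved under pics/ and viewed, at most 10 in all, crops included, and the job is handed in when it is done.

```bash
mkdir -p pics
cat > h.py <<'E'
import numpy as np, cv2
from station import *
def snap(n,f):
    c=camera(n); cv2.imwrite(f'pics/{f}.png',c['image']); np.savez(f'pics/{f}.npz',img=c['image'],K=c['mtx'],T=c['camera_from_world'],**({'D':c['dist']} if 'dist' in c else {})); return c
def load(f): return np.load(f'pics/{f}.npz')
def ray(d,uv):
    K,T=d['K'],d['T']; p=np.linalg.solve(K,[uv[0],uv[1],1]); v=np.array([p[0],-p[1],-p[2]])
    R=T[:3,:3]; return -R.T@T[:3,3], R.T@v
def atz(d,uv,z):
    o,v=ray(d,uv); return o+v*(z-o[2])/v[2]
def proj(d,P):
    P=np.atleast_2d(P); q=P@d['T'][:3,:3].T+d['T'][:3,3]; q=q*[1,-1,-1]; u=q@d['K'].T; return u[:,:2]/u[:,2:]
E
python3 - <<'E'
from h import *
for n in('side','top'):
    c=snap(n,n+'0'); print([k for k in c],c['mtx'],np.round(c['camera_from_world'],3))
    cv2.imwrite(f'pics/{n}0b.png',cv2.resize(c['image'],(800,600),interpolation=cv2.INTER_CUBIC))
E
```

```text
['image', 'mtx', 'camera_from_world'] [[485.53651838   0.         283.7604422 ]
 [  0.         485.53651838 209.10060297]
 [  0.           0.           1.        ]] [[ 0.998 -0.059  0.004 -0.562]
 [ 0.024  0.46   0.887 -0.081]
 [-0.054 -0.886  0.461 -0.872]
 [ 0.     0.     0.     1.   ]]
['image', 'mtx', 'camera_from_world'] [[440.44962185   0.         282.30596273]
 [  0.         440.44962185 206.07399555]
 [  0.           0.           1.        ]] [[ 0.002 -1.     0.021 -0.014]
 [ 0.981  0.006  0.196 -0.564]
 [-0.196  0.021  0.98  -0.923]
 [ 0.     0.     0.     1.   ]]
```

View pics/side0b.png

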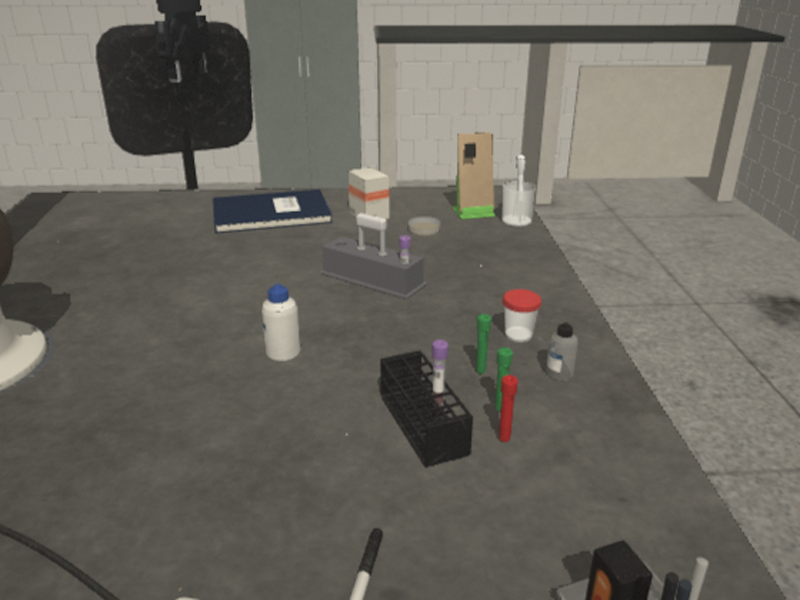

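View pics/top0b.png

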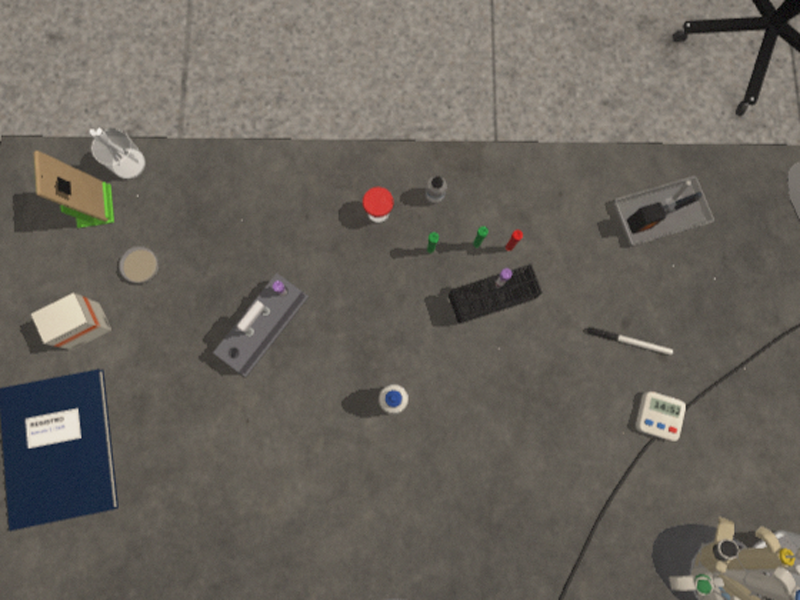

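Side picture (800x600 scale): the rack is at (425,405), with the purple-capped tube in it at (440,365). The look-alikes are green at (483,345) and (504,380), and red at (507,408). The carrier is at (373,262), with a second purple tube at (404,248). In the top picture the same things are the rack tube's cap (506,273), the carrier cap (279,286), the bore (234,352) and the handle (251,317). The tube meant is the purple one in the black rack. I'll check this in one enlarged crop mosaic.

Run:
```python
from h import *
def crop(f,x,y,w,h,W,H): return cv2.resize(load(f)['img'][y:y+h,x:x+w],(W,H),interpolation=cv2.INTER_CUBIC)
# each crop 80x60 px at x5
m=np.vstack([np.hstack([crop('top0',145,190,80,75,400,375)[:300] if 0 else crop('top0',142,188,80,75,320,300),crop('top0',305,178,80,75,320,300)]),
 np.hstack([crop('side0',220,145,80,75,320,300),crop('side0',260,230,80,75,320,300)])])
cv2.imwrite('pics/m.png',m)
for f in('top0','side0'):
    i=cv2.cvtColor(load(f)['img'],cv2.COLOR_BGR2HSV); k=cv2.inRange(i,(125,60,60),(150,255,255))
    n,l,s,c=cv2.connectedComponentsWithStats(k)
    print(f,[(s[j].tolist(),c[j].round(1).tolist()) for j in range(1,n) if s[j][4]>15])
    d=load(f)
    for j in range(1,n):
        if s[j][4]>15: print(atz(d,c[j],.110).round(3),atz(d,c[j],.078).round(3))
d=load('top0')
S=lambda u,v:(u*.7,v*.7)
print('bar',atz(d,S(251,317),.106),'bore',atz(d,S(234,352),.048),'bottle',atz(d,S(393,399),.098),'cup',atz(d,S(378,201),.059),'oil',atz(d,S(437,183),.072))
for p in [(433,238),(482,231),(517,234)]: print('decoy',atz(d,S(*p),.08))
```

```text
top0 [([350, 188, 9, 8, 54], [353.9, 191.7]), ([191, 197, 8, 8, 50], [194.3, 200.3])]
[ 0.585 -0.162  0.11 ] [ 0.593 -0.168  0.078]
[0.564 0.174 0.11 ] [0.571 0.18  0.078]
side0 [([280, 165, 7, 9, 52], [283.0, 169.1]), ([303, 238, 10, 14, 121], [307.5, 244.3])]
[0.567 0.103 0.11 ] [0.572 0.179 0.078]
[ 0.586 -0.177  0.11 ] [ 0.592 -0.125  0.078]
bar [0.51898723 0.21154607 0.106     ] bore [0.47395528 0.24770386 0.048     ] bottle [0.40193265 0.00412338 0.098     ] cup [0.71515234 0.02947519 0.059     ] oil [ 0.74142421 -0.0641146   0.072     ]
decoy [ 0.64833224 -0.05653329  0.08      ]
decoy [ 0.66024483 -0.13276677  0.08      ]
decoy [ 0.65586137 -0.18716024  0.08      ]
```

View pics/m.png

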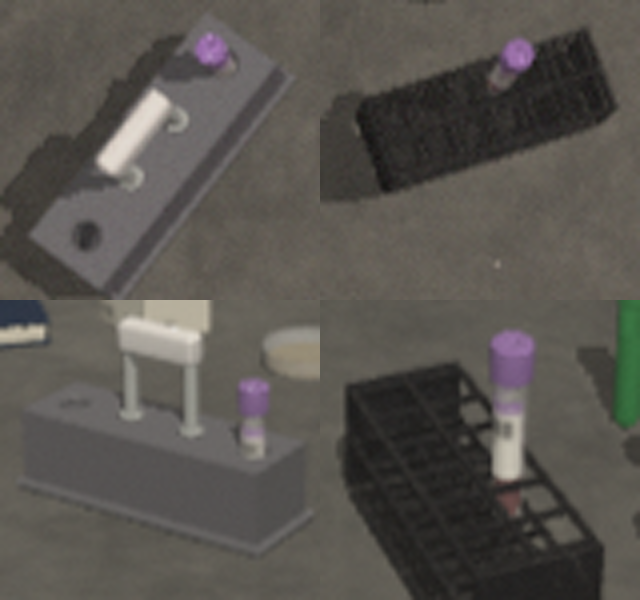

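The crop confirms it: the purple-capped tube stands in the black rack, and the carrier's empty bore is at the lower left in the top view. Both views agree on (0.587, -0.164) for the rack tube. Grasping it now.

```bash
cat >> h.py <<'E'
def Rd(c):
    y=np.array([c[0],c[1],0.]);y/=np.linalg.norm(y); z=np.array([0,0,-1.]); return np.column_stack([np.cross(y,z),y,z])
def pickR(p,c):
    q0=np.array(read_joint_positions()); best=None
    for s in(1,-1):
        R=Rd(np.array(c)*s); q=inverse_kinematics(p,R)
        if q is not None:
            e=np.abs(np.array(q)-q0).max()
            if best is None or e<best[0]: best=(e,R)
    return best[1]
G=np.array([0,0,.155])
E
python3 - <<'E'
from h import *
d=load('top0')
full=atz(d,(194.3,200.3),.078); bore=atz(d,(163.4,246.6),.048); bar=atz(d,(175.4,220.9),.106)
v=(bore-full)[:2]; print(full,bore,bar,'len',np.linalg.norm(v),'mid',(full+bore)[:2]/2, v/np.linalg.norm(v))
t=np.array([.587,-.1638,.102])
R=pickR(t+G+[0,0,.08],(-.316,.95)); print(read_time())
set_gripper(.5); move_to(t+G+[0,0,.08],R); print(read_time(),read_joint_positions())
move_l(t+G+[0,0,-.001],feed=.12,contact_N=6); print(read_ee_pos(),t+G)
set_gripper(0); print(read_grip_width(),read_gripper_force(),read_time())
move_l(t+G+[0,0,.12],feed=.15); print(read_grip_width(),read_ft_force(),read_time())
P=np.array([bore[0],bore[1],.18])+G   # tube bottom at .108
R=pickR(P,(v[1],-v[0])); move_to(P,R); print(read_time(),read_ee_pos(),read_grip_width())
for n in('top','side'): snap(n,n+'1')
a=load('top1')['img'][170:290,100:220]; b=load('side1')['img'][75:195,190:310]
cv2.imwrite('pics/m1.png',np.hstack([cv2.resize(x,(400,400),interpolation=cv2.INTER_CUBIC) for x in(a,b)]))
E
```

```text
[0.57111771 0.18000029 0.078     ] [0.47351354 0.24855023 0.048     ] [0.52109069 0.21227092 0.106     ] len 0.1192713980731575 mid [0.52231563 0.21427526] [-0.8183367   0.57473912]
0.1
3.6083 [-3.19689992e-01  2.36187386e+01 -7.31283907e+00 -4.00622248e-03
 -5.90549744e+01 -7.12095240e+01]
[ 0.58744926 -0.16378001  0.25669464] [ 0.587  -0.1638  0.257 ]
0.1691471509999526 58.38997185230255 4.8
0.16699810085911343 [ 0.0365024   0.74815383 -0.82197893] 5.7583
7.3417 [0.47383517 0.248152   0.33488514] 0.16620295424858042
```

View pics/m1.png

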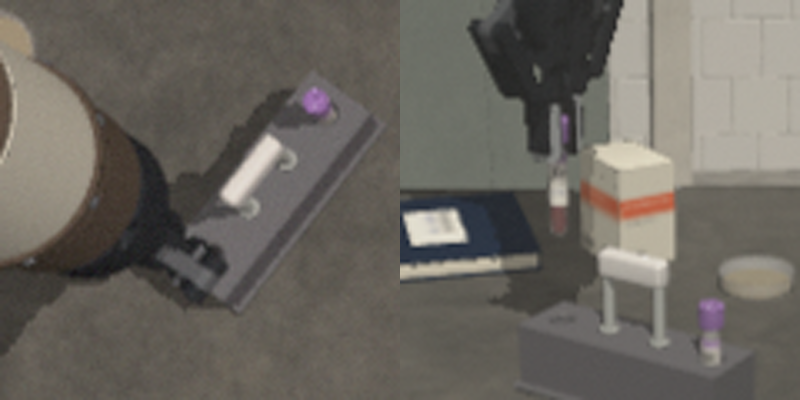

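The tube is held and roughly upright over the bore (side crop: tube bottom (558,235), bore (563,318)). I'll lower it to just above the mouth and compare the tube tip with the bore close up.

Run:
```python
from h import *
p=read_ee_pos(); p=np.array([.4735,.2485,p[2]]); 
move_l([p[0],p[1],.155+.072+.054],feed=.12); e=np.array(read_ee_pos()); print(e,read_time())
d=snap('side','side2'); d=load('side2')
g=e-G
for k,dz in(('bottom',-.072),('capbot',-.008)): print(k,proj(d,g+[0,0,dz]))
print('bore mouth pred',proj(d,[.4735,.2485,.048]))
x0,y0=205,120
print([(proj(d,q)[0]-[x0,y0]+.5)*10-.5 for q in(g+[0,0,-.072],g+[0,0,-.008],[.4735,.2485,.048])])
cv2.imwrite('pics/m2.png',cv2.resize(d['img'][y0:y0+60,x0:x0+80],(800,600),interpolation=cv2.INTER_CUBIC))
```

```text
[0.47392475 0.24854202 0.28138397] 8.0417
bottom [[237.73424839 167.71222912]]
capbot [[236.5623715  140.62018865]]
bore mouth pred [[237.65830058 170.34557931]]
[array([331.84248395, 481.62229121]), array([320.123715  , 210.70188653]), array([331.08300579, 507.95579305])]
```

View pics/m2.png

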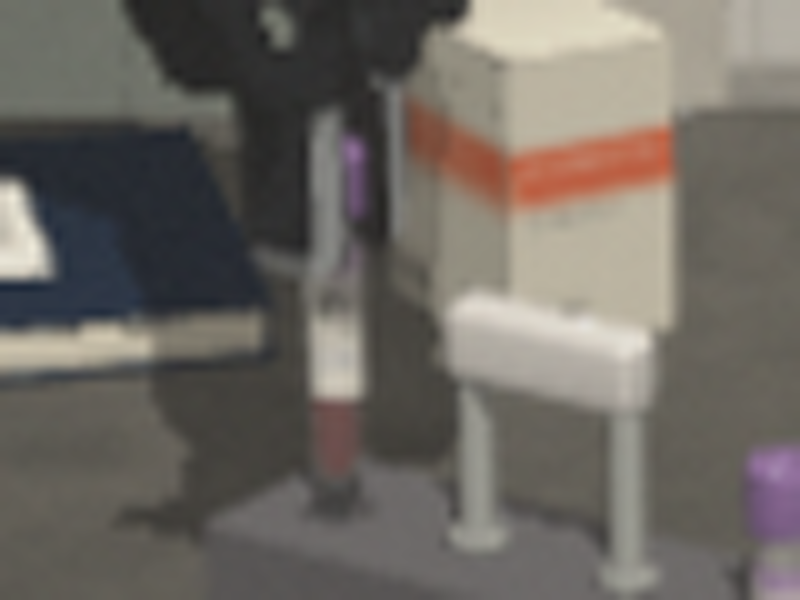

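The tube tip (336,482) lines up with the bore (336,502) in column, and the row is consistent within about 2-3 mm. Lowering under contact guard.

Run:
```python
from h import *
f0=np.array(read_ft_force())
h=move_l([.4735,.2490,.2325],feed=.04,contact_N=4); e=np.array(read_ee_pos()); print(h,e,np.array(read_ft_force())-f0,read_torque(),read_time())
d=snap('side','side3')
cv2.imwrite('pics/m3.png',cv2.resize(d['image'][120:195,205:305],(800,600),interpolation=cv2.INTER_CUBIC))
```

```text
True [0.47358184 0.24903022 0.23357275] [-1.07811477 -0.49138205  3.91347224] [-0.00375825  0.13127203  0.03188101] 9.2083
```

View pics/m3.png

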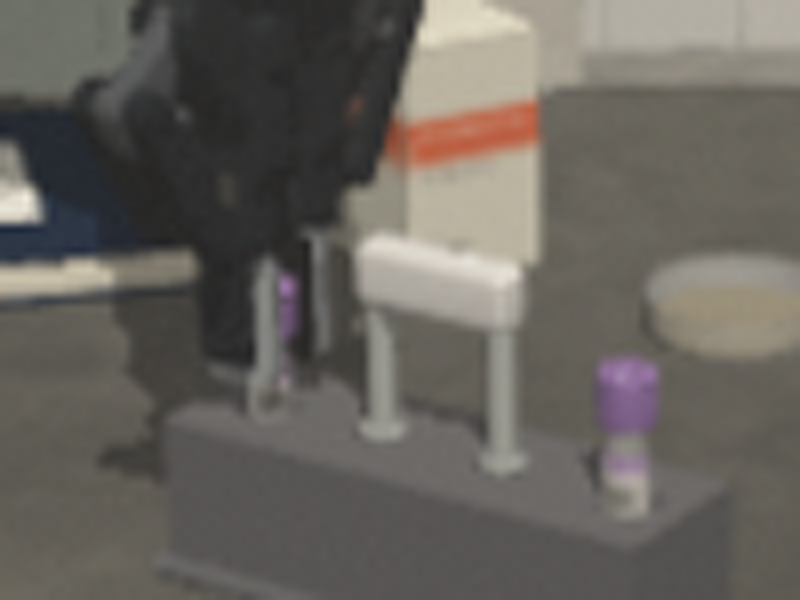

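It stopped at the floor height (TCP z 0.2336, against about 0.233 expected), so the tube is home; the image shows the cap low between the fingers. Releasing, clearing the view, and checking caps and handle again.

Run:
```python
from h import *
set_gripper(.4); dwell(.2); e=np.array(read_ee_pos())
move_l(e+[0,0,.10],feed=.12); move_to([.42,.03,.40],np.array(read_tcp_rot())); print(read_time())
a=snap('top','top4')['image']; b=snap('side','side4')['image']
for f,z in(('top4',.078),('side4',.078)):
    d=load(f); k=cv2.inRange(cv2.cvtColor(d['img'],cv2.COLOR_BGR2HSV),(125,60,60),(150,255,255))
    n,l,s,c=cv2.connectedComponentsWithStats(k)
    for j in range(1,n):
        if s[j][4]>15: print(f,s[j][4],c[j],atz(d,c[j],z).round(4))
cv2.imwrite('pics/m4.png',np.hstack([cv2.resize(x,(400,400),interpolation=cv2.INTER_CUBIC) for x in(a[180:260,140:220],b[120:200,220:300])]))
```

```text
11.7
top4 50 [194.4  200.34] [0.571  0.1798 0.078 ]
top4 55 [159.87272727 244.85454545] [0.474  0.2488 0.078 ]
side4 42 [237.5 158. ] [0.4744 0.2478 0.078 ]
side4 53 [283.         168.96226415] [0.5719 0.1799 0.078 ]
```

View pics/m4.png

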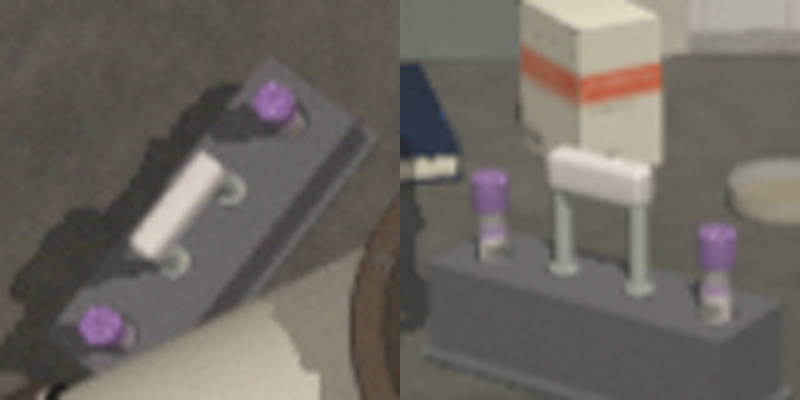

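Both tubes stand equally deep; their caps triangulate consistently at z = 0.078 in both views. The handle is midway between them, at (0.5228, 0.2141). Gripping and lifting.

Run:
```python
from h import *
h=np.array([.5226,.2140,.096]); c=(.069,.097)
P=h+G; set_gripper(.5)
R=pickR(P+[0,0,.07],c); move_to(P+[0,0,.07],R)
print('touch',move_l(P,feed=.1,contact_N=6),read_ee_pos(),read_time())
set_gripper(0); print(read_grip_width(),read_gripper_force(),read_ft_force())
move_l(P+[0,0,.10],feed=.06); dwell(.5); print(read_ee_pos(),read_ft_force(),read_torque(),read_grip_width(),read_time())
a=snap('top','top5')['image']; b=snap('side','side5')['image']
for f in('top5','side5'):
    d=load(f); k=cv2.inRange(cv2.cvtColor(d['img'],cv2.COLOR_BGR2HSV),(125,60,60),(150,255,255))
    n,l,s,cc=cv2.connectedComponentsWithStats(k)
    for j in range(1,n):
        if s[j][4]>15: print(f,s[j][4],cc[j],atz(d,cc[j],.178).round(4))
cv2.imwrite('pics/m5.png',np.hstack([cv2.resize(x,(400,400),interpolation=cv2.INTER_CUBIC) for x in(a[160:280,110:230],b[60:180,210:330])]))
```

```text
touch False [0.52287379 0.2140088  0.2517634 ] 13.8
0.15416788984411706 59.55338180065155 [-0.57693228 -0.23459247  3.95048237]
[0.52259745 0.21398707 0.35099265] [ 0.33572038  0.51875187 -4.62849653] [0.05078992 0.01534754 0.01871507] 0.152862374260301 16.4833
top5 65 [185.52307692 189.81538462] [0.5706 0.1796 0.178 ]
top5 74 [146.62162162 239.45945946] [0.4733 0.2488 0.178 ]
side5 48 [235.75 114.25] [0.4747 0.2466 0.178 ]
side5 54 [283.11111111 123.5       ] [0.5717 0.1772 0.178 ]
```

View pics/m5.png

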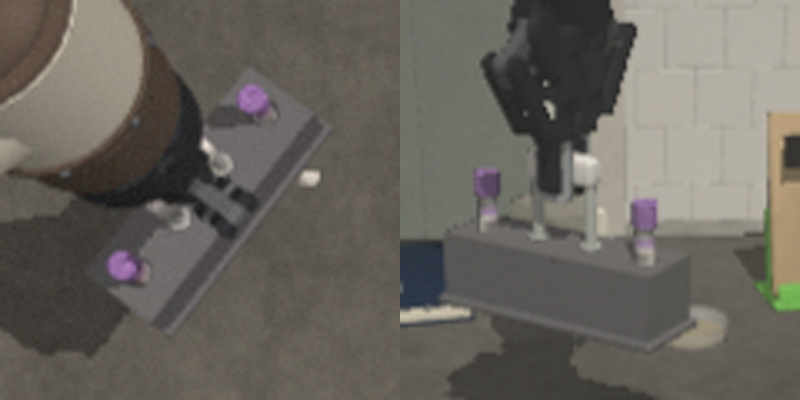

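The carrier hangs level with both caps at equal height. In the top crop there's an unexpected white speck at (310,178), so I'll find out what it is before handing in.

Run:
```python
from h import *
d=load('top5'); s=load('side5'); uv=(110+310.5/3.333-.5,160+178.5/3.333-.5)
for z in(0,.05,.1,.2): 
    w=atz(d,uv,z); print(z,w.round(3),proj(s,w).round(1),'top0 same px', load('top0')['img'][int(uv[1]),int(uv[0])])
t=camera('top')['image']; print(read_time(),read_ee_pos(),np.abs(read_qvel()).max())
b=load('top0')['img'];u,v=int(uv[0]),int(uv[1])
st=[cv2.resize(x,(400,400),interpolation=cv2.INTER_CUBIC) for x in(b[v-25:v+25,u-25:u+25],t[v-25:v+25,u-25:u+25])]
cv2.imwrite('pics/m6.png',np.hstack(st))
```

```text
0 [0.557 0.174 0.   ] [[276.4 203.4]] top0 same px [108 108 111]
0.05 [0.548 0.165 0.05 ] [[272.2 184.1]] top0 same px [108 108 111]
0.1 [0.539 0.157 0.1  ] [[267.7 163.6]] top0 same px [108 108 111]
0.2 [0.521 0.141 0.2  ] [[257.8 118.5]] top0 same px [108 108 111]
16.6333 [0.52259257 0.21398813 0.35102379] 0.11165458055203673
```

View pics/m6.png

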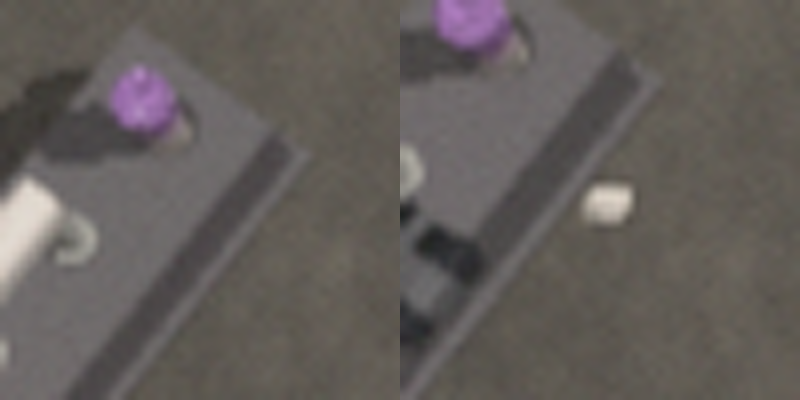

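The white object is a roughly 1 cm chip lying on the bench at (0.557, 0.174, 0). That is inside the carrier's old footprint, so it was either hidden underneath or dropped from it. It isn't a listed item, both tubes stay seated and the carrier is level and still. Handing in.

Run:
```python
from h import *
dwell(.5); print(read_ee_pos(),np.abs(read_qvel()).max(),read_grip_width(),read_gripper_force(),read_time()); print(close_job())
```

```text
[0.52259351 0.21400895 0.35098831] 0.34426160836868547 0.1526988739321724 58.525882959365845 17.1333
the job is handed in; nothing more can be done
None
```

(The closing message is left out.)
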